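Work a jammed bench stop loose

TASK

The wooden-headed bench stop is jammed in its grey socket on the red carving bench. Turn the black dial on the socket clockwise to the green mark to unlock it, then grip the stop by its wooden head and rock it side to side, towards one brass keeper and then the other, until both keepers are pushed well back and it comes free. Lift it out and finish holding it upright in the gripper, straight above its socket with its foot just clear (no more than 5 cm above the socket's top), without disturbing the mallet, gouge and offcut.

Things in the scene. Friction and masses are not known exactly. Their poses are not given: they have to be found in the camera images.
- socket: Fixed grey socket unit on the bench. Origin: bench surface, straight below the stop's hole. z up; x points from the dial to the stop; y is the rocking direction (left keeper at +y, right at -y). Yaw varies up to 0.4 rad. Base plate 8 mm thick, x -160 to 45 mm, y +-80 mm. Block around the stop: x +-35, y +-70 mm, 69 mm high. Dial housing: x -150 to -35, y +-50 mm, 48 mm high.
- socket_top (a point): Centre of the hole in the block's top face, 69 mm above the bench; axes as the socket's. The hole is 25.5 mm (x) by 50 mm (y) here; its lowest 18 mm narrow to 21.5 mm in y and its floor is 8 mm above the bench. The stop has 0.75 mm to spare on each side, in x all the way up, in y only at the foot.
- dial (a joint): Dial angle (rad), growing clockwise seen from above, range -0.06 to 1.86. Clicks at 0, 0.6 and 1.8 (red dots) and 1.2 (green dot: unlocked); let go, it springs to the nearest click. Within 0.15 of 1.2 is on the mark. Starts at 0 or 0.6. Takes up to about 0.25 N m. Short of the green mark a hidden bolt keeps the stop from rising more than 3 mm.
- dial_grip (a point): Point to pinch, on the dial's vertical axis, 110 mm from the stop towards socket -x, 71.5 mm above the bench. Black grip bar 50 mm long, 14 wide, 24 tall (57.5 to 81.5 mm above the bench) on a grey disc of 48 mm diameter. The point turns with the dial: its x lies along the bar, its -x end (white line) is the pointer. At dial = 1.2 its axes are parallel to the socket's.
- stop: Loose bench stop, about 0.35 kg, 130 mm high: steel shank 24 (x) by 20 mm (y), wooden head on top. Origin: bottom of its rounded foot; z up along the shank. At home its axes are parallel to the socket's and its origin is 8 mm above the bench. The foot is out of the hole once the origin is over 69 mm above the bench.
- stop_head (a point): Middle of the wooden head (32 x 32 x 42 mm), 111 mm above the stop's origin, 119 mm above the bench at home: the point to grip, on opposite faces along x or y; axes as the stop's. Pinched along x, the head can swivel between the fingers as it is rocked along y.
- stop_pivot (a point): Centre of the rounded foot, 10 mm above the stop's origin, 18 mm above the bench at home. The stop rocks about the line along x through it, up to about 0.25 rad either way. Leaning it 0.15 to 0.2 rad towards a keeper pushes that keeper back far enough; it takes about 5 N at the head.
- stop_pin (a point): Centre of the stop's brass cross pin, 36.25 mm above its origin: 8.5 mm thick, along y, ends 17 mm from the axis. Under the keepers it stops a straight pull after about 3.5 mm.
- keeper_left (a joint): How far (m) the brass keeper on the socket's +y side is pushed back: 0 (against the shank) to 0.012. It lies 52 to 62 mm above the bench, slides along y and stays where it is left (about 6 N friction). 0.005 counts as pushed back; the pin surely passes at 0.0065.
- keeper_right (a joint): The same for the brass keeper on the socket's -y side, which is pushed back towards -y.
- mallet: Loose wooden mallet lying along its x: head 72 to 88 mm in diameter, x -50 to 55 mm; handle 26 mm in diameter reaching x = -200 mm; origin on the bench below the head. Leave alone.
- gouge: Loose carving gouge lying along its x: dark handle 26 mm in diameter, x -110 mm to 0; steel blade to x = 126 mm; origin on the bench below the ferrule. Leave alone.
- offcut: Loose board offcut 130 x 70 x 22 mm lying flat, origin under its centre. Leave alone.
Mind the look-alikes: they are no part of the job. Of the things like the stop, leave any that is orange or purple; of the rest the smaller one is meant.

How it is judged:
By the outcome, as a careful person would: the job done as asked, in the order asked, and still so for the second after the job is handed in, while the arm keeps its last pose, push and grip.
It also fails if it takes over 51 s, if anything falls off the work surface, if the arm or the gripper's body presses on something with over 40 N, if the wrist force passes 120 N, or if a joint passes its speed limit or range.

ROBOT

A 6-joint arm with a two-finger parallel gripper is mounted at the origin on the work surface. World frame = base frame: x ahead of the robot, y to its left, z up, the work surface at z = 0. Lengths are in m, angles in rad, forces in N, time in s.
With the tool pointing down it reaches from about 0.35 to 0.775 m from the base axis. Payload 7.3 kg.
Tool frame: the origin (TCP) lies between the finger pads; the fingertips stand 8 mm ahead of it and the grasp point (between the pads) lies 11 mm behind it (robot.nose_length is the distance from the TCP to the fingertips, in m); z points along the fingers, y is the line along which they close (so a half turn about z gives the same grasp; the last joint's range is limited). The gripper opens to 92 mm and grips with 3 to 60 N. Pads are 19 mm wide; open, the fingers measure 130 mm over their backs; the gripper's body (75 mm by 190 mm) begins 47 mm behind the grasp point.
Start: joints at [-1.261, 0.342, 1.524, -0, 1.275, -0.146], TCP at [0.231, -0.471, 0.235] pointing down, gripper open.
Joint ranges: [-2.53, 2.53], [-0.77, 2.02], [0.04, 2.7], [-1, 4.14], [0.28, 2.66], [-3.11, 3.11]. Speed limits (rad/s): [2.57, 2.57, 3.14, 3.14, 3.14, 3.14].

INTERFACE

Orientations are given as [roll, pitch, yaw] about the fixed x, y, z axes, in that order (R = Rz(yaw) Ry(pitch) Rx(roll)).
In Python, from cell import robot gives the robot as it stands. The module is installed in compiled form; this text tells all that it offers.
- The arm moves only by the shell command python3 -m jog 'ROWS' [FORCE]. ROWS is JSON, a list that holds one entry, the list of rows, each a list of 5 numbers: the gripper's target within -1 to 1 (fully open at 1, half-way at 0, shut at -1), then the shift along the tool's x, y, z in m, then the turn about the tool's z in rad. A call has 1 to 5 rows; each row is the pose to reach, as a shift and turn from the pose commanded when the call began, along the tool's axes at that moment; what a row does not reach only later rows make up. A row lasts 1/12 s, in which the tool goes at most 41.7 mm and 7.16 degrees, less where a joint would pass 70% of its speed; a pose out of reach is approached as far as the arm can. A call with a gripper value outside its range is refused whole. The fingers move at their own pace and stop on an object; FORCE is the grip in N (left out, the last holds). Time passes only in rows, so rows that repeat a pose let the fingers close. It gives the time, the measured TCP pose, the force, the opening and the grip force at its end, in the units of the state.
- robot.observe(): the state, without advancing time (a new reading comes with each control period).
- robot.read_camera(name): name is "scene" or "side" or "wrist"; returns the picture (384x512x3 uint8, red, green, blue); there is no depth.
- robot.camera_model(name): a dict with "camera_matrix" (3x3 intrinsics, pixels), "position" and "attitude" of the camera in the world; the wrist camera has in their place "mount" (4x4, takes a point from camera to tool coordinates, whose origin is the TCP and whose axes are the flange's). Camera axes: x right, y down, z forward; pixel columns grow to the right and rows downward; lengths in m; the calibration is good to about 2 mm. A picture is of the moment at which its call begins: read the wrist's pose just before it. camera_model takes no time and is no camera call.
- robot.hand_in(): hands the job in; it is judged then, once.
The state is a dict: "time": time; "qpos": joint angles; "qvel": joint speeds; "joint_efforts": joint torques, N m; "tool_pos": TCP position; "tool_rot": TCP orientation; "contact_force": force on the tool from outside, world axes, zero at the start; "torque": the same for the moment, N m; "opening": finger opening in m; "grip_force": force on a finger pad.
Only numpy, scipy, OpenCV 4.12 (cv2) and the standard library are available. Lean on these libraries where they do the work, as an engineer would, in place of code of your own. Each camera call takes 0.05 s, during which the arm holds its last target. There are 200 camera calls.

## Working session

There is one attempt and no reset: what is moved stays moved. The work goes in short steps, Python scripts to look and compute and a shell command to move; the robot and the scene stay as the last step left them, time stands still between calls to the robot, and variables do not carry over. Pictures are saved under pics/ and viewed, at most 10 in all, crops included, and the job is handed in when it is done.

```bash
mkdir -p pics; cat > h.py <<'E'
import numpy as np, cv2
from scipy.spatial.transform import Rotation as R
from cell import robot
def model(n):
    m=robot.camera_model(n); K=np.array(m["camera_matrix"])
    if n=="wrist":
        s=robot.observe(); T=np.eye(4); T[:3,:3]=R.from_euler('xyz',s["tool_rot"]).as_matrix(); T[:3,3]=s["tool_pos"]
        C=T@np.array(m["mount"]); return K,C[:3,:3],C[:3,3]
    a=np.array(m["attitude"],float)
    A=R.from_euler('xyz',a).as_matrix() if a.size==3 else a.reshape(3,3)
    return K,A,np.array(m["position"])
def ray(M,u,v):
    K,A,p=M; return p, A@np.linalg.solve(K,[u,v,1.])
def plane(M,u,v,z):
    p,d=ray(M,u,v); return p+d*(z-p[2])/d[2]
def proj(M,X):
    K,A,p=M; q=K@(A.T@(np.array(X)-p)); return q[:2]/q[2]
def snap(n,f):
    M=model(n); im=robot.read_camera(n); cv2.imwrite(f"pics/{f}.png",im[...,::-1]); np.savez(f"pics/{f}.npz",K=M[0],A=M[1],p=M[2]); return M,im
def load(f):
    d=np.load(f"pics/{f}.npz"); return (d["K"],d["A"],d["p"]),cv2.imread(f"pics/{f}.png")
E
python3 - <<'E'
from h import *
for n in("scene","side"):
    print({k:np.round(v,3).tolist() for k,v in robot.camera_model(n).items() if k!="camera_matrix"}); snap(n,n+"0")
print(robot.camera_model("wrist")["mount"])
a=cv2.imread("pics/scene0.png");b=cv2.imread("pics/side0.png")
cv2.imwrite("pics/scene0x.png",cv2.resize(a,(800,600)));cv2.imwrite("pics/side0x.png",cv2.resize(b,(800,600)))
print(robot.observe())
E
```

```text
{'position': [0.917, -0.578, 0.587], 'attitude': [-2.133, -0.011, 0.492]}
{'position': [0.394, 0.68, 0.658], 'attitude': [-2.293, -0.013, -2.862]}
[[-9.87806994e-04 -9.58631873e-01 -2.84647074e-01  7.79433409e-02]
 [ 9.99999472e-01 -8.66689324e-04 -5.51456444e-04 -1.05338188e-03]
 [ 2.81943143e-04 -2.84647469e-01  9.58632223e-01 -1.51279975e-01]
 [ 0.00000000e+00  0.00000000e+00  0.00000000e+00  1.00000000e+00]]
{'time': 0.1, 'qpos': array([-1.26100505e+00,  3.42681714e-01,  1.52488590e+00, -1.89361705e-05,
        1.27540962e+00, -1.46020000e-01]), 'qvel': array([ 0.00011443, -0.00190587, -0.00224381,  0.00128714, -0.00082202,
       -0.00120473]), 'joint_efforts': array([ 1.96685636e-03, -4.32002735e+01, -2.44694835e+01,  7.18951668e-02,
        5.25789033e-02, -4.94292897e-05]), 'tool_pos': array([ 0.23100105, -0.47107015,  0.234112  ]), 'tool_rot': array([-3.14022017e+00, -1.83542912e-04,  4.55816680e-01]), 'contact_force': array([0.3447847 , 0.00964483, 0.1732551 ]), 'torque': array([-0.00172236,  0.02001022,  0.06818656]), 'grip_force': 0.0, 'opening': 0.09171997201467322}
```

View pics/scene0x.png

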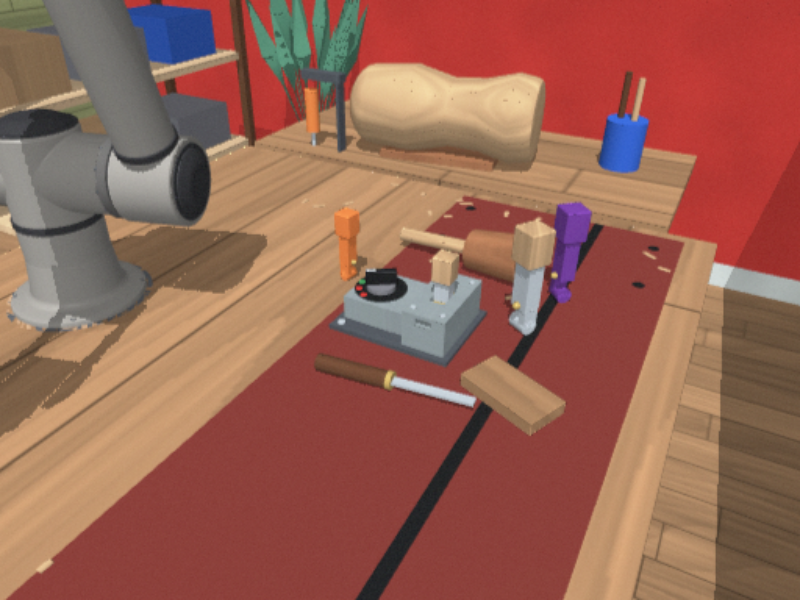

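View pics/side0x.png

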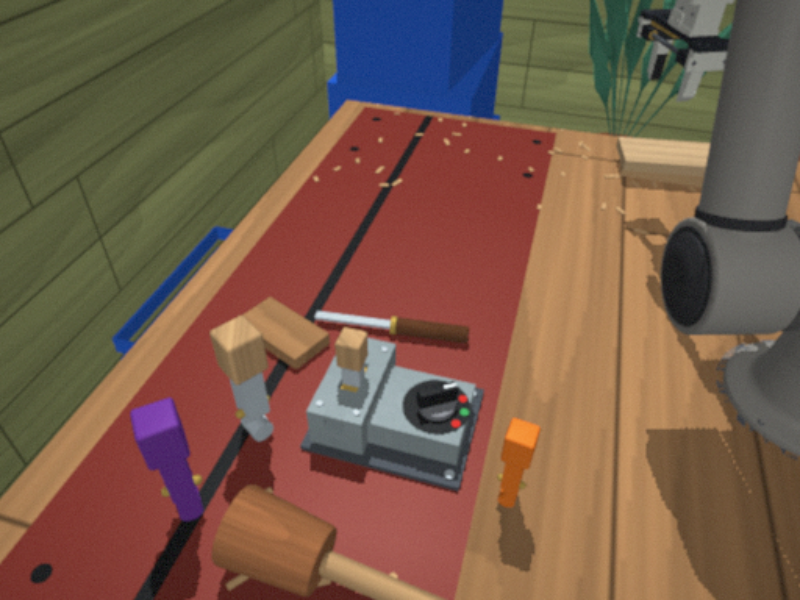

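The scene view shows four look-alikes (800-px scale):
- orange, (347,240)
- the small wooden-headed stop in the grey socket, (445,275)
- a large wooden-headed one, free-standing, (530,270)
- purple, (570,250)

I choose the small one in the socket. Next I measure it and check it in a crop.

```bash
python3 - <<'E'
from h import *
S,a=load("scene0");D,b=load("side0");k=.64
def tri(s,d):
    (p,u),(q,v)=ray(S,s[0]*k,s[1]*k),ray(D,d[0]*k,d[1]*k)
    t=np.linalg.lstsq(np.stack([u,-v],1),q-p,rcond=None)[0]; x=p+t[0]*u;y=q+t[1]*v
    return np.round((x+y)/2,4),np.round(np.linalg.norm(x-y),4)
for n,s,d in[("head",(445,268),(351,350)),("dial",(381,276),(437,402)),("bigtop",(533,240),(238,350)),("bigfoot",(522,325),(258,430)),("orange",(347,222),(522,440)),("purple",(572,222),(160,430)),("mallet",(490,255),(272,540))]: print(n,*tri(s,d))
c=np.hstack([cv2.resize(a[150:235,205:315],None,fx=3.6,fy=3.6,interpolation=2),cv2.resize(b[200:285,205:315],None,fx=3.6,fy=3.6,interpolation=2)])
b2=cv2.resize(b[195:315,190:320],None,fx=3,fy=3,interpolation=2);a2=cv2.resize(a[150:270-25,205:335],None,fx=3,fy=3,interpolation=2)
a2=cv2.copyMakeBorder(a2,0,b2.shape[0]-a2.shape[0],0,0,0)
cv2.imwrite("pics/crop1.png",np.hstack([a2,b2])); print(a2.shape)
E
```

```text
head [0.5928 0.1959 0.1156] 0.0029
dial [0.4793 0.2042 0.0655] 0.002
bigtop [0.7    0.2688 0.1564] 0.0027
bigfoot [0.7009 0.2672 0.0053] 0.0047
orange [0.3749 0.2672 0.1119] 0.0068
purple [0.7296 0.3835 0.1451] 0.0022
mallet [0.5987 0.41   0.0391] 0.0144
(360, 390, 3)
```

View pics/crop1.png

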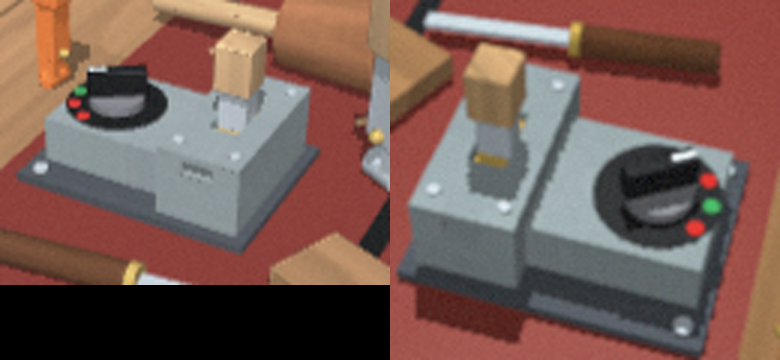

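The crop confirms it: the small wooden-headed stop sits in the grey socket (crop head at (495,85)). The dial's white pointer at crop (685,155) looks to be on click 0. I'll move above the socket for a closer look.

```bash
R='x'
python3 -m jog '[[[1,0.031,-0.0254,-0.0043,0],[1,0.062,-0.0508,-0.0086,0],[1,0.093,-0.0762,-0.0129,0],[1,0.124,-0.1016,-0.0172,0],[1,0.155,-0.127,-0.0215,0]]]'
python3 -m jog '[[[1,0.031,-0.0254,-0.0043,0],[1,0.062,-0.0508,-0.0086,0],[1,0.093,-0.0762,-0.0129,0],[1,0.124,-0.1016,-0.0172,0],[1,0.155,-0.127,-0.0215,0]]]'
python3 -m jog '[[[1,0.031,-0.0254,-0.0043,0],[1,0.062,-0.0508,-0.0086,0],[1,0.093,-0.0762,-0.0129,0],[1,0.124,-0.1016,-0.0172,0],[1,0.155,-0.127,-0.0215,0]]]'
python3 - <<'E'
from h import *
s=robot.observe();print(s["tool_pos"],s["tool_rot"],s["time"])
c,t=np.cos(s["tool_rot"][2]),np.sin(s["tool_rot"][2]); d=np.array([.536,.2])-s["tool_pos"][:2]
print(d@[c,t],d@[t,-c],.30-s["tool_pos"][2])
E
```

```text
time: 0.52
tool_pos: [0.3145, -0.2873, 0.2561]
tool_rot: [-3.141, 0.0, 0.455]
contact_force: [1.2, 0.8, -0.3]
opening: 0.0919
grip_force: 0.0
time: 0.93
tool_pos: [0.3978, -0.1049, 0.2779]
tool_rot: [-3.142, 0.0, 0.455]
contact_force: [1.5, -0.8, -0.1]
opening: 0.0915
grip_force: 0.0
time: 1.35
tool_pos: [0.4811, 0.0775, 0.2992]
tool_rot: [3.142, 0.0, 0.456]
contact_force: [0.7, -0.2, 0.3]
opening: 0.0918
grip_force: 0.0
[0.48111658 0.07753287 0.29921102] [3.14157631e+00 4.41952098e-04 4.56133311e-01] 1.35
0.10321659864967034 -0.08577133292340632 0.0007889778103771783
```

```bash
python3 -m jog '[[[0.4,0.03,-0.0245,0,0],[0.4,0.06,-0.049,0,0],[0.4,0.09,-0.0735,0,-0.07],[0.4,0.104,-0.086,0,-0.14],[0.4,0.104,-0.086,0,-0.17]]]'
python3 -m jog '[[[0.4,0,0,0,0],[0.4,0,0,0,0]]]' >/dev/null
python3 - <<'E'
from h import *
M,im=snap("wrist","w1"); cv2.imwrite("pics/w1x.png",cv2.resize(im[...,::-1],(800,600),interpolation=2)); print(M[2])
E
```

```text
time: 1.77
tool_pos: [0.537, 0.2022, 0.2977]
tool_rot: [-3.14, 0.001, 0.633]
contact_force: [-0.5, 0.0, -1.3]
opening: 0.0656
grip_force: 0.0
[0.59917716 0.24488834 0.4497806 ]
```

View pics/w1x.png

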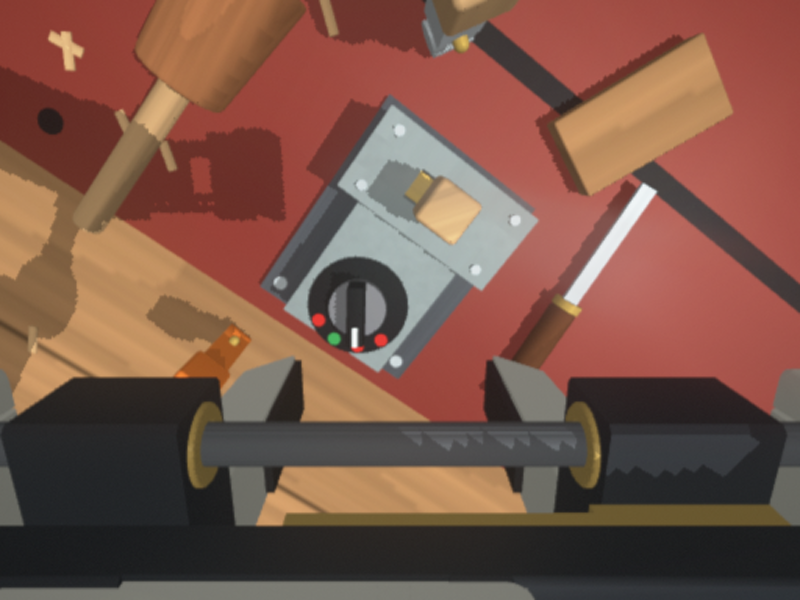

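The view shows the block's four top screws at (399,130), (362,184), (515,220) and (475,269), and the head top at about (450,210). The dial is near (357,305). Its white pointer at (355,338) sits over the red dot before green (334,338), so the dial may be at 0.6.

```bash
python3 - <<'E'
from h import *
M,im=load("w1");k=.64
P=lambda u,v,z:plane(M,u*k,v*k,z)
s=[P(*q,.070)for q in[(399,130),(362,184),(515,220),(475,269)]]
c=np.mean(s,0); x=(s[0]+s[2]-s[1]-s[3])/2; y=(s[0]+s[1]-s[2]-s[3])/2
yx=np.arctan2(x[1],x[0]);yy=np.arctan2(y[1],y[0])-np.pi/2
print("socket",c,"yaw",yx,yy,"spans",np.linalg.norm(x),np.linalg.norm(y))
yaw=yy; ex=np.array([np.cos(yaw),np.sin(yaw)]); print("dial pred",c[:2]-.11*ex)
dc=np.r_[c[:2]-.11*ex,.0815]; print("dial pred px",proj(M,dc)/k, "disc", proj(M,np.r_[dc[:2],.0575])/k)
for n,q,z in[("green",(334,338),.049),("red6",(357,350),.049),("red18",(318,320),.049),("red0",(381,340),.049),("pointer",(354.5,347),.0815),("backend",(356,284),.0815)]:
    p=P(*q,z)[:2]-dc[:2]; print(n,np.round(p,4),"dial ang",1.2-((np.arctan2(-p[1],-p[0])-yaw+np.pi)%(2*np.pi)-np.pi),np.hypot(*p))
top=P(452,205,.140);print("head top px",top)
h=[(452,178),(480,208),(455,245),(415,213)];print("head top corners mean",np.mean([P(*q,.14)for q in h],0))
print("big foot", P(440,42,.01),"orange head",P(205,370,.12), P(235,335,.02))
E
```

```text
socket [0.59241009 0.19727853 0.07      ] yaw -0.010661470318027036 -0.010581170375674409 spans 0.047834967007809315 0.11045234180493965
dial pred [0.48241624 0.19844244]
dial pred px [354.78665416 317.34774805] disc [356.948402   308.34831842]
green [-0.0365 -0.0001] dial ang 1.186006141040515 0.03654226886628242
red6 [-0.0341 -0.0228] dial ang 0.6001382235901132 0.04099446906015726
red18 [-0.0308  0.0203] dial ang 1.7712981910115457 0.03691302164084077
red0 [-0.0141 -0.0345] dial ang 0.006890819643259105 0.03723994007047992
pointer [-0.0209 -0.0141] dial ang 0.5969029393842489 0.025177662413336643
backend [0.023  0.0147] dial ang 3.7638207576877543 0.027272194224346697
head top px [0.59707189 0.19840468 0.14      ]
head top corners mean [0.59343989 0.19678578 0.14      ]
big foot [0.69321104 0.26620182 0.01      ] orange head [0.39701732 0.26933096 0.12      ] [0.38323186 0.27162081 0.02      ]
```

The dial reads 0.6 and the socket is at (0.5925, 0.197) with yaw -0.011. I'll go down on the dial with the tool 0.3 rad ahead of the bar to clear the orange stop, and let the grip align it.

```bash
python3 -m jog '[[[0.4,-0.023,-0.0147,0,0.11],[0.4,-0.0461,-0.0293,0.02,0.22],[0.4,-0.0461,-0.0293,0.06,0.343],[0.4,-0.0461,-0.0293,0.1,0.343],[0.4,-0.0461,-0.0293,0.13,0.343]]]'
python3 -m jog '[[[0.4,0,0,0.03,0],[0.4,0,0,0.06,0],[0.4,0,0,0.07,0],[0.4,0,0,0.07,0]]]'
```

```text
time: 2.4
tool_pos: [0.4805, 0.194, 0.1675]
tool_rot: [3.141, 0.001, 0.28]
contact_force: [0.5, 0.2, -0.4]
opening: 0.0643
grip_force: 0.0
time: 2.73
tool_pos: [0.4804, 0.194, 0.0973]
tool_rot: [-3.141, 0.005, 0.281]
contact_force: [-0.4, 0.3, 0.2]
opening: 0.0641
grip_force: 0.0
```

```bash
python3 -m jog '[[[0.4,0.0033,-0.0037,0.01,0],[0.4,0.0033,-0.0037,0.02,0],[0.4,0.0033,-0.0037,0.0275,0],[0.4,0.0033,-0.0037,0.0275,0]]]'
python3 -m jog '[[[-1,0,0,0,0],[-1,0,0,0,0],[-1,0,0,0,0],[-1,0,0,0,0],[-1,0,0,0,0]]]' 40
python3 -m jog '[[[-1,0,0,0,0],[-1,0,0,0,0],[-1,0,0,0,0]]]'
```

```text
time: 3.07
tool_pos: [0.4836, 0.1995, 0.0708]
tool_rot: [3.142, 0.001, 0.283]
contact_force: [-0.3, 0.5, 1.0]
opening: 0.0643
grip_force: 0.0
time: 3.48
tool_pos: [0.4843, 0.1996, 0.072]
tool_rot: [3.141, -0.001, 0.283]
contact_force: [-0.8, -0.2, -0.3]
opening: 0.0354
grip_force: 0.0
time: 3.73
tool_pos: [0.4841, 0.1984, 0.0718]
tool_rot: [3.139, 0.001, 0.284]
contact_force: [-2.1, -7.0, 3.6]
opening: 0.0168
grip_force: 36.0
```

```bash
python3 -m jog '[[[-1,0,0,0,0],[-1,0,0,0,0]]]'
python3 -m jog '[[[-1,0,0,0,0.06],[-1,0,0,0,0.12],[-1,0,0,0,0.18],[-1,0,0,0,0.24],[-1,0,0,0,0.3]]]'
python3 -m jog '[[[-1,0,0,0,0.01],[-1,0,0,0,0.01],[-1,0,0,0,0.01]]]'
```

```text
time: 3.9
tool_pos: [0.4838, 0.1982, 0.0718]
tool_rot: [3.139, 0.002, 0.284]
contact_force: [-1.6, -7.4, 2.8]
opening: 0.016
grip_force: 36.2
time: 4.32
tool_pos: [0.4838, 0.1973, 0.0717]
tool_rot: [3.138, 0.001, -0.02]
contact_force: [-0.2, -12.6, 3.7]
opening: 0.0134
grip_force: 39.7
time: 4.57
tool_pos: [0.4837, 0.1973, 0.0717]
tool_rot: [3.138, 0.001, -0.027]
contact_force: [-0.6, -10.7, 3.4]
opening: 0.0137
grip_force: 39.7
```

```bash
python3 -m jog '[[[0.4,0,0,0,0],[0.4,0,0,0,0],[0.4,0,0,0,0],[0.4,0,0,-0.02,0],[0.4,0,0,-0.05,0]]]'
python3 -m jog '[[[0.4,0,0,-0.04,0],[0.4,0,0,-0.08,0],[0.4,0,0,-0.12,0],[0.4,0.03,0,-0.14,-0.12],[0.4,0.06,0,-0.15,-0.24]]]'
python3 -m jog '[[[0.4,0.02,0,0,-0.12],[0.4,0.035,0.01,0,-0.24],[0.4,0.045,0.014,0,-0.36],[0.4,0.045,0.014,0,-0.48],[0.4,0.045,0.014,0,-0.6]]]'
python3 -m jog '[[[0.4,0,0,0,-0.12],[0.4,0,0,0,-0.24],[0.4,0,0,0,-0.36],[0.4,0,0,0,-0.48],[0.4,0,0,0,-0.6]]]'
python3 -m jog '[[[0.4,0,0,0,-0.12],[0.4,0,0,0,-0.12]]]'
python3 - <<'E'
from h import *
M,im=snap("wrist","w2"); cv2.imwrite("pics/w2x.png",cv2.resize(im[...,::-1],(800,600),interpolation=2)); print(M[2])
E
```

```text
time: 4.98
tool_pos: [0.4822, 0.1994, 0.1198]
tool_rot: [3.14, 0.006, -0.027]
contact_force: [-0.3, 0.3, -0.9]
opening: 0.0426
grip_force: 0.0
time: 5.4
tool_pos: [0.5452, 0.199, 0.2771]
tool_rot: [-3.141, -0.008, 0.22]
contact_force: [0.3, 0.2, 0.4]
opening: 0.0642
grip_force: 0.0
time: 5.82
tool_pos: [0.5915, 0.1939, 0.271]
tool_rot: [-3.141, 0.0, 0.819]
contact_force: [-0.4, -0.4, -0.3]
opening: 0.0645
grip_force: 0.0
time: 6.23
tool_pos: [0.5909, 0.1942, 0.2715]
tool_rot: [-3.141, -0.0, 1.419]
contact_force: [-0.1, -0.4, 0.1]
opening: 0.0642
grip_force: 0.0
time: 6.4
tool_pos: [0.5909, 0.1942, 0.2716]
tool_rot: [-3.141, -0.0, 1.538]
contact_force: [-0.6, -0.5, -0.3]
opening: 0.0645
grip_force: 0.0
[0.5937625  0.27254474 0.42284838]
```

View pics/w2x.png

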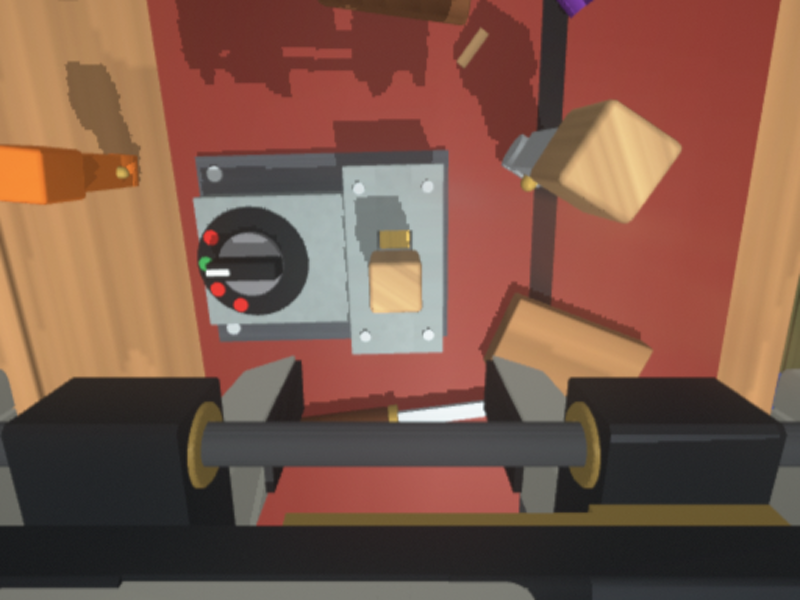

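The pointer (217,272) now lies at the green dot (205,264). The head's top face centre is at about (397,288), and the big stop's top face runs through (612,100), (681,150), (628,221) and (552,175).

```bash
python3 - <<'E'
from h import *
M,im=load("w2");k=.64
P=lambda u,v,z:plane(M,u*k,v*k,z)
s=[P(*q,.070)for q in[(358,188),(428,186),(365,336),(428,335)]];print("socket",np.mean(s,0))
a,b=P(206,273,.0815),P(283,266,.0815); d=b-a; print("bar ctr",(a+b)/2,"dial",1.2-(np.arctan2(d[1],d[0])+.0106))
h=[P(*q,.14)for q in[(372,264),(421,262),(371,312),(422,312)]];print("head",np.mean(h,0),"w",np.linalg.norm(h[1]-h[0]),np.linalg.norm(h[3]-h[2]))
for z in(.17,.185,.2):
    h=np.array([P(*q,z)for q in[(612,100),(681,150),(628,221)]]);print(z,np.round(h[:,:2],3).tolist(),np.linalg.norm(h[1]-h[0]),np.linalg.norm(h[2]-h[1]))
# big top centre: triangulate nearest top corner with scene: scene topmost face centre ~(535,228)
S,_=load("scene0");p,u=ray(S,535*k,228*k);q,v=ray(M,617*k,160*k);t=np.linalg.lstsq(np.stack([u,-v],1),q-p,rcond=None)[0];print("bigtop",p+t[0]*u,q+t[1]*v)
E
```

```text
socket [0.59246345 0.19714972 0.07      ]
bar ctr [0.48533193 0.19964841 0.0815    ] dial 1.1317078690908229
head [0.59325083 0.19787407 0.14      ] w 0.028832050098852903 0.030880344261196697
0.17 [[0.7, 0.295], [0.736, 0.271], [0.713, 0.237]] 0.04342863242818854 0.040813279706076865
0.185 [[0.693, 0.294], [0.727, 0.271], [0.706, 0.239]] 0.040852268325208274 0.03839206902361978
0.2 [[0.687, 0.293], [0.719, 0.271], [0.699, 0.241]] 0.03827590422222792 0.03597085834116275
bigtop [0.70204267 0.26786484 0.17715506] [0.70156045 0.26764191 0.1769481 ]
```

```bash
python3 -m jog '[[[0.4,0.0033,0.0018,0.03,-0.02],[0.4,0.0033,0.0018,0.065,-0.02],[0.4,0.0033,0.0018,0.1,-0.02],[0.4,0.0033,0.0018,0.13,-0.02],[0.4,0.0033,0.0018,0.15,-0.02]]]'
python3 -m jog '[[[0.4,0,0,0,0],[0.4,0,0,0,0]]]'
```

```text
time: 6.87
tool_pos: [0.5914, 0.1969, 0.1183]
tool_rot: [-3.138, 0.001, 1.549]
contact_force: [0.7, -0.2, -0.8]
opening: 0.064
grip_force: 0.0
time: 7.03
tool_pos: [0.5926, 0.1971, 0.1211]
tool_rot: [-3.14, 0.0, 1.55]
contact_force: [1.0, -0.2, 0.2]
opening: 0.0646
grip_force: 0.0
```

```bash
python3 -m jog '[[[-1,0,0,0,-0.01],[-1,0,0,0,-0.01],[-1,0,0,0,-0.01],[-1,0,0,0,-0.01],[-1,0,0,0,-0.01]]]' 30
python3 -m jog '[[[-1,0,0,0,0],[-1,0,0,0,0],[-1,0,0,0,0]]]'
```

```text
time: 7.45
tool_pos: [0.5932, 0.1971, 0.1226]
tool_rot: [3.14, -0.0, 1.562]
contact_force: [1.1, 0.9, -0.5]
opening: 0.0357
grip_force: 0.0
time: 7.7
tool_pos: [0.5931, 0.1971, 0.1223]
tool_rot: [3.141, -0.0, 1.563]
contact_force: [-1.1, 0.1, 4.4]
opening: 0.0315
grip_force: 30.0
```

```bash
python3 -m jog '[[[-1,0.005,0,0.0001,0],[-1,0.01,0,0.0004,0],[-1,0.014,0,0.0009,0],[-1,0.018,0,0.0014,0],[-1,0.021,0,0.0019,0]]]'
python3 -m jog '[[[-1,0,0,0,0],[-1,0,0,0,0]]]'
```

```text
time: 8.12
tool_pos: [0.593, 0.2169, 0.1202]
tool_rot: [-3.141, 0.003, 1.563]
contact_force: [-1.7, -6.8, 6.6]
opening: 0.0318
grip_force: 30.0
time: 8.28
tool_pos: [0.593, 0.2172, 0.1201]
tool_rot: [-3.141, 0.002, 1.563]
contact_force: [-1.1, -3.8, 5.9]
opening: 0.0318
grip_force: 30.0
```

```bash
python3 -m jog '[[[-1,-0.005,0,-0.0008,0],[-1,-0.01,0,-0.0014,0],[-1,-0.015,0,-0.0018,0],[-1,-0.021,0,-0.0019,0],[-1,-0.026,0,-0.0018,0]]]'
python3 -m jog '[[[-1,-0.005,0,0.0005,0],[-1,-0.009,0,0.001,0],[-1,-0.013,0,0.0015,0],[-1,-0.0165,0,0.002,0],[-1,-0.0165,0,0.002,0]]]'
python3 -m jog '[[[-1,0,0,0,0],[-1,0,0,0,0]]]'
python3 - <<'E'
from h import *
M,im=snap("wrist","w3");S,b=snap("scene","s3");D,c=snap("side","d3")
f=lambda i,x,y,w,h,s:cv2.resize(i[y:y+h,x:x+w,::-1],(w*s,h*s),interpolation=2)
cv2.imwrite("pics/c3.png",np.hstack([f(b,225,120,100,110,4),f(c,180,160,100,110,4)]))
E
```

```text
time: 8.7
tool_pos: [0.5928, 0.1921, 0.1218]
tool_rot: [3.141, -0.001, 1.563]
contact_force: [-1.7, 6.6, 2.6]
opening: 0.0318
grip_force: 30.0
time: 9.12
tool_pos: [0.5927, 0.1751, 0.1196]
tool_rot: [-3.142, -0.001, 1.562]
contact_force: [-1.3, 4.8, 2.3]
opening: 0.0317
grip_force: 30.0
time: 9.28
tool_pos: [0.5927, 0.1752, 0.1196]
tool_rot: [-3.141, 0.0, 1.563]
contact_force: [-0.6, 3.0, 2.6]
opening: 0.0319
grip_force: 30.0
```

View pics/c3.png

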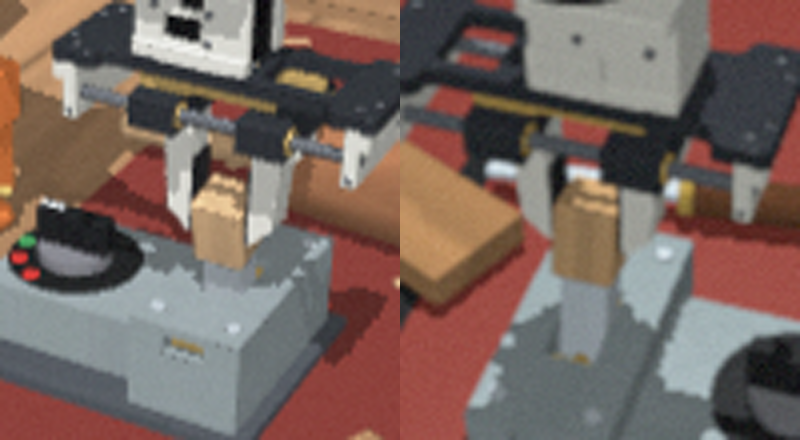

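The crop shows the stop leaning towards -y with its head held in the fingers and the right keeper's window brass showing at about (185,347). Next I centre it and try a gentle lift.

```bash
python3 -m jog '[[[-1,0.005,0,-0.001,0],[-1,0.01,0,-0.0016,0],[-1,0.016,0,-0.002,0],[-1,0.022,0,-0.0022,0],[-1,0.022,0,-0.0022,0]]]'
python3 -m jog '[[[-1,0,0,-0.002,0],[-1,0,0,-0.004,0],[-1,0,0,-0.006,0],[-1,0,0,-0.008,0],[-1,0,0,-0.008,0]]]'
```

```text
time: 9.85
tool_pos: [0.5928, 0.1985, 0.1216]
tool_rot: [-3.141, 0.0, 1.564]
contact_force: [-1.3, -1.7, 0.9]
opening: 0.0319
grip_force: 30.0
time: 10.27
tool_pos: [0.5928, 0.1977, 0.1301]
tool_rot: [-3.141, -0.0, 1.563]
contact_force: [-1.3, -0.2, -4.5]
opening: 0.0315
grip_force: 30.0
```

It's rising freely (about 4.5 N at 8 mm), so I keep lifting to 75 mm in total.

```bash
python3 -m jog '[[[-1,0,0,-0.006,0],[-1,0,0,-0.012,0],[-1,0,0,-0.018,0],[-1,0,0,-0.024,0],[-1,0,0,-0.03,0]]]'
python3 -m jog '[[[-1,0,0,-0.008,0],[-1,0,0,-0.016,0],[-1,0,0,-0.024,0],[-1,0,0,-0.032,0],[-1,0,0,-0.038,0]]]'
python3 -m jog '[[[-1,0,0,0,0],[-1,0,0,0,0],[-1,0,0,0,0]]]'
python3 - <<'E'
from h import *
S,b=snap("scene","s4");D,c=snap("side","d4")
f=lambda i,x,y,w,h,s:cv2.resize(i[y:y+h,x:x+w,::-1],(w*s,h*s),interpolation=2)
cv2.imwrite("pics/c4.png",np.hstack([f(b,225,90,100,140,4),f(c,180,130,100,140,4)]))
E
```

```text
time: 10.68
tool_pos: [0.5928, 0.1975, 0.1606]
tool_rot: [3.142, -0.0, 1.563]
contact_force: [-0.9, -0.1, -3.9]
opening: 0.0318
grip_force: 30.0
time: 11.1
tool_pos: [0.5935, 0.1976, 0.1993]
tool_rot: [3.14, -0.0, 1.563]
contact_force: [-0.3, 0.1, -3.7]
opening: 0.0319
grip_force: 30.0
time: 11.35
tool_pos: [0.5928, 0.1974, 0.1974]
tool_rot: [-3.141, 0.0, 1.563]
contact_force: [0.8, -0.3, -3.8]
opening: 0.0323
grip_force: 30.0
```

View pics/c4.png

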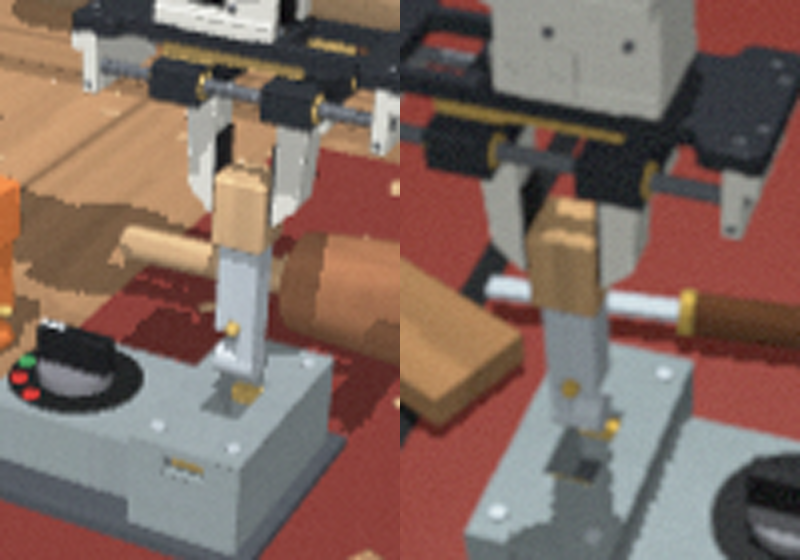

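```bash
python3 - <<'E'
from h import *
for n,x,y,o in(("s4",225,90,0),("d4",180,130,400)):
    M,_=load(n)
    for nm,X in dict(top=(0,0,.132),head=(0,0,.111),pinL=(0,.017,.03625),pinR=(0,-.017,.03625),foot=(0,0,0),hole=(0,0,-.014)).items():
        p=proj(M,np.array([.5928,.1974,.083])+X); print(n,nm,np.round((p-[x,y])*4+[o,0]))
E
```

```text
s4 top [247. 168.]
s4 head [245. 202.]
s4 pinL [250. 307.]
s4 pinR [226. 332.]
s4 foot [235. 373.]
s4 hole [234. 393.]
d4 top [564. 220.]
d4 head [567. 256.]
d4 pinL [562. 398.]
d4 pinR [586. 349.]
d4 foot [577. 424.]
d4 hole [579. 443.]
```

The crop shows the stop hanging upright with its foot above the hole. The projected upright axis matches the picture: the head is at (567,255) in the side half, and the foot is predicted at (577,424) and seen near (578,425). The dial still points to green, so I hand it in.

```bash
python3 -c "
from cell import robot
print(robot.hand_in())"
```

```text
the job is handed in; nothing more can be done
None
```

The job is handed in: I turned the dial to green, rocked the stop to both sides, and lifted it free. It is held upright over its socket with its foot about 14 mm above the top; the mallet, gouge and offcut were never touched. It took 11.5 s of the 51 s allowed.

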